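# Tare the dial balance with a sample box on its pan

### The arm

A 6-joint arm with a two-finger parallel gripper is mounted at the origin on the work surface. World frame = base frame: x ahead of the robot, y to its left, z up, the work surface at z = 0. Lengths are in m, angles in rad, forces in N, time in s.
With the tool pointing down it reaches from about 0.275 to 1 m from the base axis. Payload 8.4 kg.
Tool frame: the origin (TCP) lies between the finger pads, 19 mm behind the fingertips; this is the grasp point; z points along the fingers, y is the line along which they close (so a half turn about z gives the same grasp; the last joint's range is limited). The gripper opens to 85 mm and grips with 20 to 120 N. Pads are 22 mm wide; open, the fingers measure 114 mm over their backs; the gripper's body (76 mm by 85 mm) begins 54 mm behind the grasp point. The pads swing forward as they close: fully open they stand 13 mm farther back than shut.
Start: joints at [1.31, 0.353, 1.633, -0, 1.155, -0.002], TCP at [0.16, 0.604, 0.25] pointing down, gripper open.
Joint ranges: [-2.63, 2.63], [-0.92, 2.1], [0.06, 2.66], [-1.3, 4.44], [0, 2.69], [-3.02, 3.02]. Speed limits (rad/s): [2.22, 2.22, 2.79, 3.14, 3.14, 3.14].

### API

Orientations are given as a unit quaternion [x, y, z, w].
In Python, from bench import robot, monitor, snapshot gives the robot as it stands (robot), with the cameras as plain functions and the readings (monitor).
- The arm moves only by the tool shift_gripper, called by a JSON object that holds its "api" and its "payload", one argument or row to a line. Schema: {"type":"object","properties":{"offsets":{"type":"array","items":{"type":"object","properties":{"trans":{"type":"array","items":{"type":"number"},"minItems":3,"maxItems":3},"rotvec":{"type":"array","items":{"type":"number"},"minItems":3,"maxItems":3}},"additionalProperties":false},"minItems":1,"maxItems":20},"finger_gap":{"type":"number"},"only":{"type":"string"},"quiet":{"type":"boolean"},"lines":{"type":"string"}},"required":["offsets"],"additionalProperties":false}. offsets is a list of rows, 1 to 20 of them, each an object with the fields trans (a list: dx, dy, dz in shares of the most that a row can go, 1 being 62.5 mm), rotvec (a list: a rotation vector rx, ry, rz in parts of the range, where 1.0 means 2 pi rad); a field left out counts as zero; each row shifts and turns the commanded pose from where the row before left it, along the tool's axes as they then stand; what a row does not reach is not made up. A row lasts 1/8 s, in which the tool goes at most 0.0625 m and 0.188 rad, less where a joint would pass 70% of its speed; a pose out of reach is approached as far as the arm can. finger_gap is the opening from 0.0 (shut) to 1.0 (fully open), set as the call begins (left out keeps the last). The fingers move at their own pace and stop on an object; the grip force is fixed at half the most. Time passes only in rows, so rows that do not move let the fingers close. The tool returns the time, the measured TCP pose, the force, the opening and the grip force at its end. only (a regular expression) keeps the lines of the reply that match it, lines (a string "A,B") keeps lines A to B, and quiet returns only ok. No shift or turn number may pass 1 either way. Input that does not fit is refused with a message, and nothing moves.
- monitor.sense(): the state, without advancing time (a new reading comes with each control period).
- snapshot(name): name is "scene" or "top" or "wrist"; returns a dict with "img" (420x560x3 uint8, red, green, blue), "intrinsics" (3x3 intrinsics, pixels), "D" ([k1, k2, p1, p2, k3] as OpenCV has them; the pictures are not rectified), "rvec" (rotation vector, rad) and "tvec" (3), from world to camera coordinates, as OpenCV has them; the wrist camera has in their place "T_tool_cam" (4x4, takes a point from camera to tool coordinates, whose origin is the TCP and whose axes are the flange's). Camera axes: x right, y down, z forward; pixel columns grow to the right and rows downward; lengths in m; the calibration is good to about 2 mm. A picture is of the moment at which its call begins: read the wrist's pose just before it. There is no depth.
- robot.sign_off(): hands the job in; it is judged then, once.
The state is a dict: "time_s": time; "joint_pos": joint angles; "joint_velocities": joint speeds; "joint_efforts": joint torques, N m; "position": TCP position; "tool_rot": TCP orientation; "wrist_force": force on the tool from outside, world axes, zero at the start; "ft_torque": the same for the moment, N m; "width": opening from 0.0 (shut) to 1.0 (fully open); "gripper_force": force on a finger pad.
Only numpy, scipy, OpenCV 4.12 (cv2) and the standard library are available. Lean on these libraries where they do the work, as an engineer would, in place of code of your own. Each camera call takes 0.05 s, during which the arm holds its last target. There are 200 camera calls.

### The job

Take the blue sample box from the rack and set it gently and flat on the balance pan, its long side running from one end plate to the other; fingers do not fit at its ends there, so put it down on the bench and take it again across its width. Then turn the dial by its black knob until the red zero mark stands at the orange pointer, within half a division, and last swing the magnifier by its red handle until the lens is over the middle of the dial. Leave the yellow box in the rack and do not knock or push the other things about.

Things in the scene. Friction and masses are not known exactly. Their poses are not given: they have to be found in the camera images.
- box: Blue lidded sample box with a white lid band, closed, 62 mm long (its x) by 42 mm wide (its y) by 50 mm high, 0.24 to 0.40 kg. Origin at the centre of its underside, z up. It starts in one of the rack's two slots (which one varies), standing on the rack's 6 mm floor, its x along the rack's x.
- spare: Yellow sample box of the same size and shape as the blue one, in the rack's other slot. Leave it there.
- rack: Fixed grey rack, two slots at y = +27.5 and -27.5 mm of its frame; origin at the centre of its underside. Its three walls (50 mm along x, 8 mm thick, tops 2 mm below the box tops) stand 2.5 mm from the boxes' long sides; box ends overhang the rack by 6 mm and are free, so there a box is taken by its ends. The bench is bare for 180 mm from the rack's origin towards the robot's base.
- pan_seat (a point): Centre of the steel pan's upper face (75 mm along its x, 94 mm along y), z up, 85 mm above the bench when empty. Two end plates (4 mm thick, 50 mm along x, 46 mm tall) stand at y = +38 and -38 mm, 72 mm apart inside: the box's length goes along the pan's y with 5 mm to spare at each end. Nothing stands on the pan's x sides.
- pan (a joint): How far the sprung pan has gone down, m, 0 empty. 600 N/m: the box sinks it 4 to 6.5 mm, and 12 N in all drives it to its hard stop at 0.020, which must not happen.
- pointer (a joint): Angle of the orange pointer, rad, counter-clockwise seen from above; 0 with an empty pan, where the pointer stands on the -x (front) side of the dial. It is geared to the pan (340 rad per m of pan travel) and goes to about 1.3 to 2.3 under the box.
- dial (a joint): Angle of the turning dial with its knob, rad, counter-clockwise seen from above, in the same measure as the pointer: the red zero mark stands under the pointer when dial equals pointer. Range -1 to 5; starts between -0.5 and 0; friction 0.06 N m, stays where it is left. It does not turn with the pointer.
- pointer_tip (a point): Inner tip of the orange pointer, 58 mm from the dial's axis, 76 mm above the bench, just over the dial's face (72 mm above the bench).
- zero_mark (a point): Point on the red zero line of the white dial (136 mm across, divisions every 10 degrees), 58 mm from the axis, at the same height as pointer_tip.
- knob_grip (a point): On the dial's vertical axis, 96 mm above the bench: a good TCP point for a grasp from above. The round black knob in the middle of the dial is 46 mm across, from 72 to 108 mm above the bench, with the dial face below it. It can be gripped at any yaw and turns with the gripper; more than 1.5 rad needs a new grasp.
- dial_centre (a point): Fixed point on the dial's axis, 74 mm above the bench; x and y axes are those of the balance and the pan. The grey balance housing is a fixed block 165 mm (x) by 310 mm (y), 60 mm high; the pan is 160 mm to +y of this point.
- lens_centre (a point): Centre of the magnifier's lens (black ring 78 mm across, clear glass), 170 mm above the bench, well above the knob. It goes 140 mm from the arm's upright pivot post, which stands 140 mm behind (+x of the balance) dial_centre.
- lens_handle (a point): Middle of the graspable part of the red upright round handle on the outer end of the magnifier: 16 mm across, its top 18 mm above this point and its black foot 24 mm below it (this point is 196 mm above the bench). It moves on a circle of 186 mm about the pivot post.
- lens (a joint): Angle of the magnifier arm, rad, counter-clockwise seen from above; 0 with the lens over the dial's centre, starts at 0.9 to 1.15 (swung out to the right of the balance, -y). Friction 0.3 N m (about 1.6 N at the handle); it stays where it is left.
- bottle: Bystander: amber bottle with a blue cap, 72 mm across, 150 mm high.
- wash: Bystander: white wash bottle with a thin spout, 72 mm across, 200 mm high.
- beaker: Bystander: open glass beaker, 84 mm across, 110 mm high.
- petri: Bystander: glass petri dish, 90 mm across, 16 mm high.
- weight: Bystander: brass knob weight, 38 mm across, 54 mm high.
- spatula: Bystander: steel spatula, 190 mm long, lying on the bench.
- tipbox: Bystander: red box, 120 by 85 by 60 mm.

How it is judged:
On the way, in this order (a step that is already met when the one before it is completed fails the run):
1. the blue box stands on the pan, flat, lengthwise between the end plates, let go (horizontal distance between box and pan_seat below 0.018 m and z of box in the frame of pan_seat below 0.005 m and angle between the x axis of box and the y axis of pan_seat, either way round below 0.2 rad and angle between box's own z axis and vertical below 0.1 rad and contact force between box and the fingers below 0.1 N and value of joint pan above 0.003 m), for 0.2 s.
2. with the box on the pan, the dial's zero mark stands under the pointer (within half a division: 5 mm at the rim) (distance between zero_mark and pointer_tip below 0.005 m and value of joint pan above 0.003 m and horizontal distance between box and pan_seat below 0.018 m), for 0.2 s.
3. the magnifier's lens is over the middle of the dial (horizontal distance between lens_centre and dial_centre below 0.02 m), for 0.2 s.
At the end, for the whole second after the job is handed in: The blue box rests flat on the pan, within 18 mm of its centre, lengthwise between the end plates within 0.2 rad; the zero mark is within 5 mm (half a division) of the pointer tip; the lens centre is within 20 mm, seen from above, of the dial centre; all at rest (all of step 2 and z of box in the frame of pan_seat below 0.005 m and angle between the x axis of box and the y axis of pan_seat, either way round below 0.2 rad and angle between box's own z axis and vertical below 0.1 rad and linear speed of box below 0.02 m/s and horizontal distance between lens_centre and dial_centre below 0.02 m); the robot touches nothing.
It fails at once if the pan is driven down to its stop (box dropped or pressed hard) (value of joint pan above 0.0195 m).
It fails at once if the yellow box is taken from its place (distance of spare from where it was at the start of the episode above 0.03 m).
It fails at once if a bystander is pushed more than 30 mm or knocked over (distance of any of bottle, wash, beaker, petri, weight, spatula, tipbox from where it was at the start of the episode above 0.03 m or angle between any of bottle, wash, beaker, weight's own z axis and vertical above 0.5 rad).
It also fails if it takes over 72 s, if anything falls off the work surface, if the arm or the gripper's body presses on something with over 40 N, if the wrist force passes 120 N, or if a joint passes its speed limit or range.

## Working session

There is one attempt and no reset: what is moved stays moved. The work goes in short steps, Python scripts to look and compute and a tool call to move; the robot and the scene stay as the last step left them, time stands still between calls to the robot, and variables do not carry over. Pictures are saved under pics/ and viewed, at most 10 in all, crops included, and the job is handed in when it is done.

```bash
ls; mkdir -p pics; cat > h.py <<'E'
import numpy as np, cv2, json
from bench import robot, monitor, snapshot
from scipy.spatial.transform import Rotation as R
def save(s,n,crop=None,k=1):
    im=s["img"][...,::-1]
    if crop: x0,y0,x1,y1=crop; im=im[y0:y1,x0:x1]
    cv2.imwrite(f"pics/{n}.png",cv2.resize(np.ascontiguousarray(im),None,fx=k,fy=k,interpolation=cv2.INTER_CUBIC))
def cam(s,st=None):
    "returns R,t world->cam"
    if "rvec" in s and s["rvec"] is not None:
        return cv2.Rodrigues(np.array(s["rvec"],float))[0],np.array(s["tvec"],float).ravel()
    T=np.eye(4);T[:3,:3]=R.from_quat(st["tool_rot"]).as_matrix();T[:3,3]=st["position"]
    W=np.linalg.inv(T@np.array(s["T_tool_cam"]));return W[:3,:3],W[:3,3]
def pix2w(s,uv,z,st=None):
    Rm,t=cam(s,st);K=np.array(s["intrinsics"]);D=np.array(s["D"],float)
    p=cv2.undistortPoints(np.array(uv,float).reshape(-1,1,2),K,D).reshape(-1,2)
    d=np.c_[p,np.ones(len(p))]@Rm; c=-Rm.T@t
    z=np.broadcast_to(z,(len(p),))
    return c+d*((z-c[2])/d[:,2])[:,None]
def w2pix(s,P,st=None):
    Rm,t=cam(s,st)
    return cv2.projectPoints(np.array(P,float).reshape(-1,1,3),cv2.Rodrigues(Rm)[0],t,np.array(s["intrinsics"]),np.array(s["D"],float))[0].reshape(-1,2)
E
python3 - <<'E'
from h import *
st=monitor.sense();print(st["time_s"],st["position"],st["tool_rot"])
a=snapshot("scene");b=snapshot("top")
save(a,"scene0",k=1.4);save(b,"top0",k=1.4)
import pickle;pickle.dump((a,b),open("s0.pkl","wb"))
for s in(a,b):
    Rm,t=cam(s);print(-Rm.T@t,Rm[2])
E
```

```text
bench.py
pics
0.0 [0.15982069 0.60376586 0.24926635] [ 1.29031089e-01  9.91640314e-01 -6.77207527e-04 -8.71518752e-05]
[1.19728879 1.04185101 1.07129072] [-0.44990244 -0.63421858 -0.62877228]
[0.22287507 0.04719951 1.60301257] [ 0.19496938 -0.0024947  -0.98080616]
```

View pics/scene0.png

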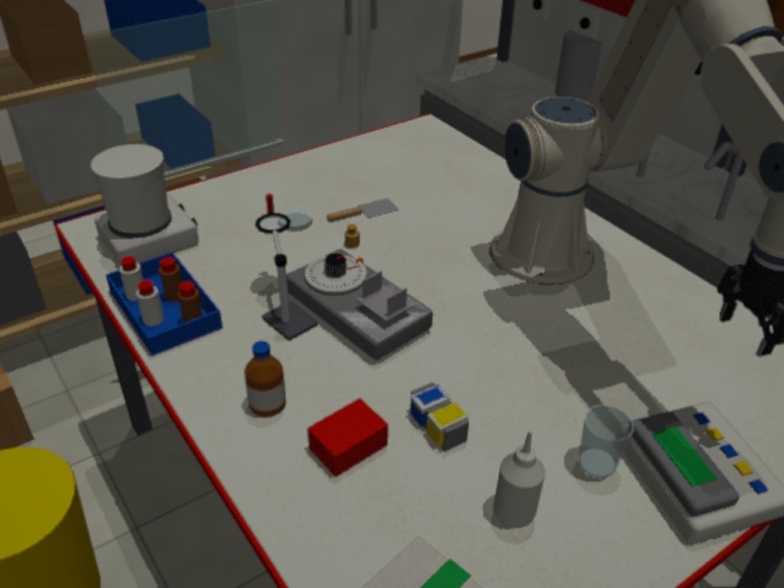

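View pics/top0.png

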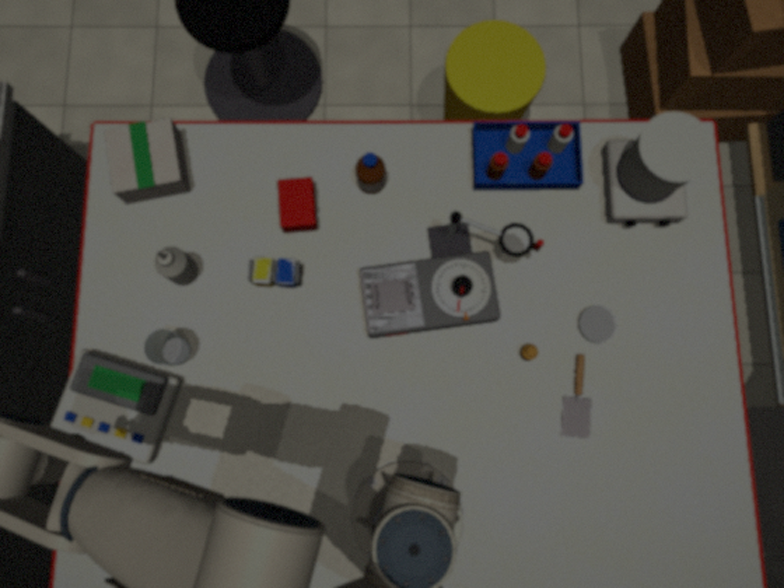

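The top view shows the blue box at about (286,272) and the yellow at (262,271). The balance is at (430,293), the dial hub at (461,286), the lens ring at (516,239) and its red handle at (538,244). All are in 1.4x pixels. Next I'll crop in closer.

```bash
python3 - <<'E'
from h import *
import pickle;a,b=pickle.load(open("s0.pkl","rb"))
save(b,"top0c",(170,145,400,245),3.4)
print(pix2w(b,np.array([[286,272],[262,271]])/1.4,0.056),pix2w(b,np.array([[461,286]])/1.4,.108),pix2w(b,np.array([[516,239]])/1.4,.17),pix2w(b,np.array([[538,244]])/1.4,.2))
E
```

```text
[[0.5514937  0.27741004 0.056     ]
 [0.55406501 0.33336336 0.056     ]] [[ 0.5069617 -0.1239716  0.108    ]] [[ 0.59913937 -0.23943793  0.17      ]] [[ 0.58007953 -0.27984674  0.2       ]]
```

View pics/top0c.png

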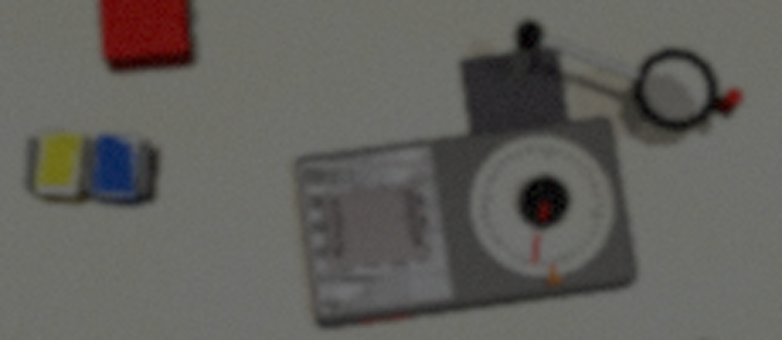

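The crop shows the housing corners near (296,157), (610,118), (636,283) and (318,325), and the dial centre at (543,203). The red mark is at (536,250), the orange pointer at (554,275), the lens ring at (676,89), the post at (529,36), and the blue lid spans about (95–137, 137–200). I'll turn these into world coordinates.

```bash
python3 - <<'E'
from h import *
import pickle;a,b=pickle.load(open("s0.pkl","rb"))
f=lambda L,z:pix2w(b,np.array(L)/3.4+[170,145],z)
H=f([[296,157],[610,118],[636,283],[318,325]],.06);print(H)
print([np.degrees(np.arctan2(*(H[i]-H[j])[[1,0]])) for i,j in((0,1),(3,2),(0,3),(1,2))])
dc=f([[543,203]],.072);print("dial",dc);print("pan",f([[377,225]],.085))
print("zero",f([[536,250]],.072)-dc,"ptr",f([[554,275]],.076)-dc)
print("lens",f([[676,89]],.17),"hand",f([[733,98]],.21),"post",f([[529,36]],.19))
print("box",f([[95,137],[137,137],[138,200],[95,200]],.056))
print("red",f([[105,65],[190,60]],.06))
for n,L,z in(("wash",[175,262],.1),("beaker",[172,346],.1),("weight",[529,352],.05),("bottle",[370,170],.15),("petri",[597,323],.01),("spat",[580,395],0)): print(n,pix2w(b,np.array([L])/1.4,z))
w=snapshot("wrist");print(np.array(w["T_tool_cam"]).round(3),w["intrinsics"])
E
```

```text
[[ 0.56042816  0.10505977  0.06      ]
 [ 0.59785093 -0.1974693   0.06      ]
 [ 0.43746684 -0.21666191  0.06      ]
 [ 0.39869068  0.08375162  0.06      ]]
[np.float64(97.05165106441699), np.float64(97.3548418769696), np.float64(7.505225935247187), np.float64(6.823940150710455)]
dial [[ 0.51242118 -0.12941075  0.072     ]]
pan [[0.48953778 0.02803996 0.085     ]]
zero [[-0.04500642  0.00773825  0.        ]] ptr [[-0.06938295 -0.00807886  0.004     ]]
lens [[ 0.59768007 -0.24014775  0.17      ]] hand [[ 0.57893048 -0.28143746  0.21      ]] post [[ 0.64168546 -0.10714757  0.19      ]]
box [[0.58167625 0.29892277 0.056     ]
 [0.58154598 0.2584939  0.056     ]
 [0.51971809 0.25614229 0.056     ]
 [0.5198627  0.29722073 0.056     ]]
red [[0.65233633 0.29054316 0.06      ]
 [0.657116   0.20827244 0.06      ]]
wash [[0.56616813 0.52279733 0.1       ]]
beaker [[0.3755879  0.51849254 0.1       ]]
weight [[ 0.3638116  -0.28213773  0.05      ]]
bottle [[0.76631243 0.07967337 0.15      ]]
petri [[ 0.43545652 -0.45421611  0.01      ]]
spat [[ 0.26805966 -0.40677956  0.        ]]
[[-0.001 -0.954 -0.299  0.076]
 [ 1.    -0.001  0.    -0.   ]
 [-0.001 -0.299  0.954 -0.123]
 [ 0.     0.     0.     1.   ]] [[306.21464912   0.         274.03660429]
 [  0.         306.21464912 210.53977507]
 [  0.           0.           1.        ]]
```

The rows are not in the units I measure in: shifts go in shares of 62.5 mm and turns go in shares of 2 pi rad. I convert before sending: -0.046 m is -0.736, -0.0213 m is -0.3408, 0.16 rad is 0.0255.

{"api": "shift_gripper", "payload": {
  "offsets": [
    {"trans": [-0.736, -0.3408, 0]},
    {"trans": [-0.736, -0.3408, 0]},
    {"trans": [-0.736, -0.3408, 0]},
    {"trans": [-0.736, -0.3408, 0]},
    {"trans": [-0.736, -0.3408, 0]},
    {"trans": [-0.736, -0.3408, 0]},
    {"trans": [-0.736, -0.3408, 0]},
    {"trans": [-0.736, -0.3408, 0]},
    {"trans": [-0.736, -0.3408, 0]},
    {"trans": [-0.736, -0.3408, 0]},
    {"rotvec": [0, 0, 0.0255]},
    {"rotvec": [0, 0, 0.0255]},
    {"rotvec": [0, 0, 0.0255]},
    {"rotvec": [0, 0, 0.0255]},
    {"rotvec": [0, 0, 0.0255]},
    {"rotvec": [0, 0, 0.0255]},
    {"rotvec": [0, 0, 0.0255]},
    {"rotvec": [0, 0, 0.0255]},
    {}
  ],
  "finger_gap": 1.0
}}

```text
time_s: 2.52
position: [0.55, 0.2805, 0.2497]
tool_rot: [0.695, 0.719, -0.0, -0.0]
wrist_force: [1.0, -0.5, -0.2]
width: 1.001
gripper_force: 0.0
```

```bash
python3 - <<'E'
from h import *
st=monitor.sense();s=snapshot("wrist");save(s,"w1",k=1.4)
import pickle;pickle.dump((st,s),open("w1.pkl","wb"))
print(st["position"],R.from_quat(st["tool_rot"]).as_matrix().round(4),st["joint_pos"])
print(w2pix(s,[.5507,.2777,.056],st)*1.4)
E
```

```text
[0.54998491 0.28048007 0.24973016] [[-3.310e-02  9.995e-01 -4.000e-04]
 [ 9.995e-01  3.310e-02 -2.000e-04]
 [-2.000e-04 -4.000e-04 -1.000e+00]] [4.69166110e-01 3.41714488e-01 1.65037245e+00 4.51260561e-06
 1.14998345e+00 4.36065642e-01]
[[384.25821799 269.23271131]]
```

View pics/w1.png

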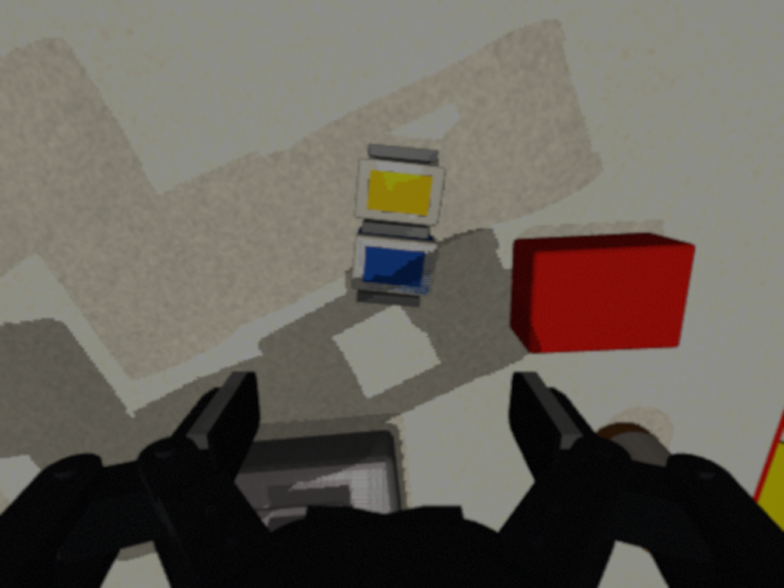

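The wrist view shows the blue box lid around (395,265) and the yellow at (402,192), with the red tipbox at right. I'll zoom in for the corners.

```bash
python3 - <<'E'
from h import *
import pickle;st,s=pickle.load(open("w1.pkl","rb"))
save(s,"w1c",(240,95,325,225),4.5)
E
```

```text
(no output)
```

View pics/w1c.png

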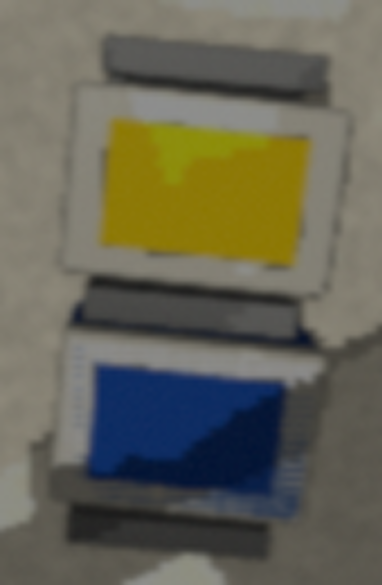

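```bash
python3 - <<'E'
from h import *
import pickle;st,s=pickle.load(open("w1.pkl","rb"))
f=lambda L,z:pix2w(s,np.array(L)/4.5+[240,95],z,st)
for L in([[95,366],[283,382],[276,496],[88,476]],[[110,120],[308,138],[295,265],[102,243]],[[72,330],[325,350],[302,515],[52,500]],[[76,85],[350,112],[330,298],[62,270]]):
    P=f(L,.056);print(P.mean(0),[np.linalg.norm(P[i]-P[(i+1)%4]).round(4) for i in range(4)],[np.degrees(np.arctan2(*(P[i]-P[j])[[1,0]])).round(1) for i,j in((1,0),(2,3),(0,3),(1,2))])
E
```

```text
[0.55784532 0.27967061 0.056     ] [np.float64(0.044), np.float64(0.0277), np.float64(0.0452), np.float64(0.0266)] [np.float64(-3.1), np.float64(-4.5), np.float64(87.5), np.float64(90.0)]
[0.55975629 0.33457644 0.056     ] [np.float64(0.044), np.float64(0.0279), np.float64(0.0441), np.float64(0.0268)] [np.float64(-3.1), np.float64(-4.6), np.float64(87.4), np.float64(87.7)]
[0.55830013 0.28098849 0.056     ] [np.float64(0.0588), np.float64(0.0402), np.float64(0.0602), np.float64(0.0413)] [np.float64(-2.7), np.float64(-1.7), np.float64(84.2), np.float64(86.1)]
[0.55995192 0.33440729 0.056     ] [np.float64(0.0605), np.float64(0.0409), np.float64(0.0616), np.float64(0.0403)] [np.float64(-3.5), np.float64(-4.1), np.float64(86.4), np.float64(87.9)]
```

To row units: 0.05 m is 0.8, 0.015 m is 0.24, 0.085 rad is 0.0135.

{"api": "shift_gripper", "payload": {
  "offsets": [
    {"rotvec": [0, 0, 0.0135]},
    {"trans": [-0.0064, 0.112, 0.48]},
    {"trans": [0, 0, 0.8]},
    {"trans": [0, 0, 0.8]},
    {"trans": [0, 0, 0.64]},
    {"trans": [0, 0, 0.48]},
    {"trans": [0, 0, 0.24]},
    {},
    {}
  ],
  "finger_gap": 1.0
}}

```text
time_s: 3.7
position: [0.5579, 0.2802, 0.0362]
tool_rot: [0.725, 0.688, 0.001, 0.0]
wrist_force: [-0.3, -0.4, 0.7]
width: 1.0
gripper_force: 0.0
```

```bash
python3 - <<'E'
from h import *
st=monitor.sense();s=snapshot("wrist");save(s,"w2",(60,150,500,420),1.7)
print(st["wrist_force"])
E
```

```text
[-0.33994339 -0.37061361  0.73939676]
```

View pics/w2.png

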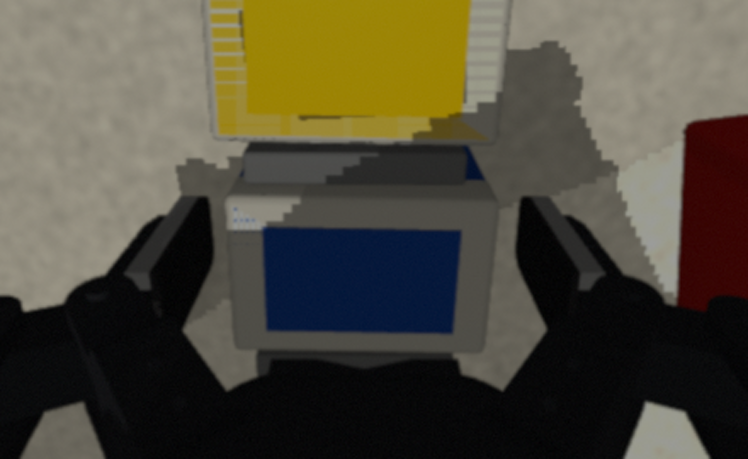

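The box sits centred between the fingers and parallel to them, so I'll close and lift.

To row units: -0.05 m is -0.8, -0.03 m is -0.48.

{"api": "shift_gripper", "payload": {
  "offsets": [
    {},
    {},
    {},
    {},
    {},
    {"trans": [0, 0, -0.16]},
    {"trans": [0, 0, -0.48]},
    {"trans": [0, 0, -0.8]},
    {}
  ],
  "finger_gap": 0.0
}}

```text
time_s: 4.88
position: [0.5595, 0.281, 0.1294]
tool_rot: [0.726, 0.688, 0.004, 0.001]
wrist_force: [0.5, -0.1, -3.2]
width: 0.718
gripper_force: 66.3
```

```bash
python3 - <<'E'
from h import *
st=monitor.sense();s=snapshot("wrist")
import pickle;pickle.dump((st,s),open("w3.pkl","wb"))
f=lambda L:pix2w(s,np.array(L,float),.1,st)
print(R.from_quat(st["tool_rot"]).as_matrix().round(4),st["wrist_force"])
E
```

```text
[[ 0.0529  0.9986  0.0066]
 [ 0.9986 -0.0529  0.0032]
 [ 0.0036  0.0064 -1.    ]] [ 0.50198507 -0.06763312 -3.24539545]
```

To row units: -0.0373 m is -0.5968, -0.0157 m is -0.2512, -0.175 rad is -0.0279.

{"api": "shift_gripper", "payload": {
  "offsets": [
    {"trans": [-0.2512, -0.5968, 0]},
    {"trans": [-0.2512, -0.5968, 0]},
    {"trans": [-0.2512, -0.5968, 0]},
    {"rotvec": [0, 0, -0.0279]},
    {"rotvec": [0, 0, -0.0279]},
    {"rotvec": [0, 0, -0.0279]},
    {"rotvec": [0, 0, -0.0279]},
    {"rotvec": [0, 0, -0.0279]},
    {"rotvec": [0, 0, -0.0279]},
    {"rotvec": [0, 0, -0.0279]},
    {"rotvec": [0, 0, -0.0279]},
    {"rotvec": [0, 0, -0.0279]},
    {"rotvec": [0, 0, -0.0279]},
    {"trans": [0, 0, 0.48]},
    {"trans": [0, 0, 0.48]},
    {}
  ]
}}

```text
time_s: 6.92
position: [0.4403, 0.2373, 0.0624]
tool_rot: [-0.063, 0.998, -0.001, -0.003]
wrist_force: [0.4, -0.2, -1.8]
width: 0.718
gripper_force: 66.5
```

```bash
python3 - <<'E'
from h import *
st=monitor.sense();print(R.from_quat(st["tool_rot"]).as_matrix().round(4),st["wrist_force"],st["position"])
E
```

```text
[[-0.992  -0.1259 -0.0058]
 [-0.1259  0.992  -0.0031]
 [ 0.0061 -0.0024 -1.    ]] [ 0.36483685 -0.22891719 -1.79611935] [0.44034526 0.23732659 0.0623843 ]
```

To row units: 0.015 m is 0.24, 0.01 m is 0.16.

{"api": "shift_gripper", "payload": {
  "offsets": [
    {"trans": [0, 0, 0.24]},
    {"trans": [0, 0, 0.16]},
    {"trans": [0, 0, 0.064]},
    {"trans": [0, 0, 0.032]},
    {}
  ]
}}

```text
time_s: 7.55
position: [0.443, 0.2388, 0.0342]
tool_rot: [-0.063, 0.998, 0.0, 0.0]
wrist_force: [-0.1, -0.4, -3.6]
width: 0.72
gripper_force: 66.7
```

To row units: 0.002 m is 0.032.

{"api": "shift_gripper", "payload": {
  "offsets": [
    {"trans": [0, 0, 0.032]},
    {},
    {}
  ]
}}

```text
time_s: 7.92
position: [0.4429, 0.2387, 0.0321]
tool_rot: [-0.063, 0.998, 0.0, 0.0]
wrist_force: [-0.2, 0.5, -3.4]
width: 0.715
gripper_force: 66.7
```

To row units: 0.0015 m is 0.024.

{"api": "shift_gripper", "payload": {
  "offsets": [
    {"trans": [0, 0, 0.024]},
    {},
    {"trans": [0, 0, 0.024]},
    {}
  ]
}}

```text
time_s: 8.43
position: [0.4429, 0.2387, 0.0302]
tool_rot: [-0.063, 0.998, 0.0, 0.0]
wrist_force: [-4.9, -2.8, 17.8]
width: 0.719
gripper_force: 69.1
```

To row units: -0.06 m is -0.96, -0.04 m is -0.64, 0.1745 rad is 0.0278.

{"api": "shift_gripper", "payload": {
  "offsets": [
    {},
    {},
    {},
    {},
    {"trans": [0, 0, -0.32]},
    {"trans": [0, 0, -0.64]},
    {"trans": [0, 0, -0.96]},
    {"rotvec": [0, 0, 0.0278]},
    {"rotvec": [0, 0, 0.0278]},
    {"rotvec": [0, 0, 0.0278]},
    {"rotvec": [0, 0, 0.0278]},
    {"rotvec": [0, 0, 0.0278]},
    {"rotvec": [0, 0, 0.0278]},
    {"rotvec": [0, 0, 0.0278]},
    {"rotvec": [0, 0, 0.0278]},
    {"rotvec": [0, 0, 0.0278]},
    {},
    {}
  ],
  "finger_gap": 1.0
}}

```text
time_s: 10.68
position: [0.4428, 0.2387, 0.1489]
tool_rot: [0.66, 0.752, -0.0, -0.0]
wrist_force: [0.1, 0.2, -0.4]
width: 0.996
gripper_force: 0.0
```

```bash
python3 - <<'E'
from h import *
st=monitor.sense();s=snapshot("wrist");save(s,"w4",(120,80,440,320),2.4)
import pickle;pickle.dump((st,s),open("w4.pkl","wb"))
print(R.from_quat(st["tool_rot"]).as_matrix().round(4),st["position"],2.4*(w2pix(s,[.4429,.2387,.05],st)-[120,80]))
E
```

```text
[[-1.300e-01  9.915e-01 -1.000e-04]
 [ 9.915e-01  1.300e-01 -1.000e-04]
 [-1.000e-04 -1.000e-04 -1.000e+00]] [0.44281242 0.23866283 0.14893237] [[369.84421632 332.53353006]]
```

View pics/w4.png

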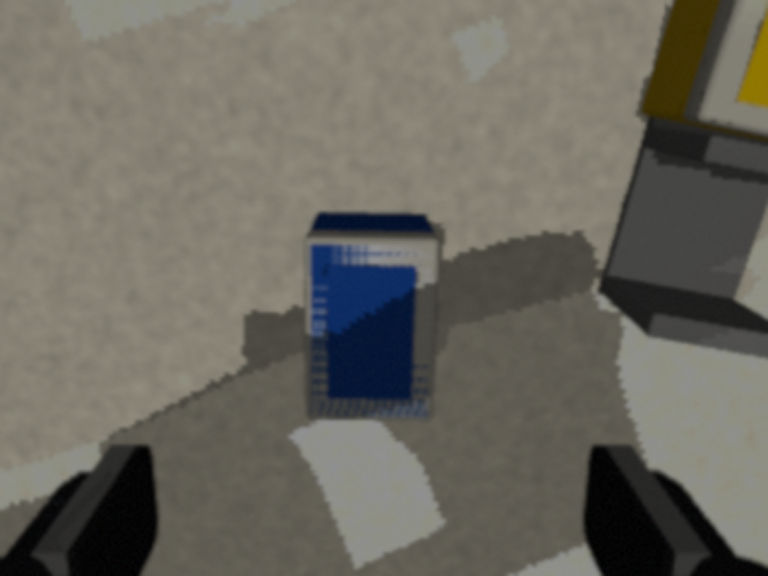

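The inlay centre is about (371,328) against a predicted (370,332), so the box stands where I expected. Next I grasp it across its width.

To row units: 0.045 m is 0.72, 0.04 m is 0.64.

{"api": "shift_gripper", "payload": {
  "offsets": [
    {"trans": [0, 0, 0.64]},
    {"trans": [0, 0, 0.72]},
    {"trans": [0, 0, 0.32]},
    {"trans": [0, 0, 0.144]},
    {}
  ],
  "finger_gap": 1.0
}}

```text
time_s: 11.35
position: [0.4428, 0.2387, 0.0349]
tool_rot: [0.661, 0.751, -0.0, -0.0]
wrist_force: [0.4, 0.1, -0.0]
width: 0.998
gripper_force: 0.0
```

{"api": "shift_gripper", "payload": {
  "offsets": [
    {},
    {},
    {},
    {},
    {},
    {}
  ],
  "finger_gap": 0.0
}}

```text
time_s: 12.1
position: [0.4435, 0.239, 0.0359]
tool_rot: [0.661, 0.75, 0.001, 0.0]
wrist_force: [-0.3, 0.4, 6.7]
width: 0.484
gripper_force: 61.1
```

{"api": "shift_gripper", "payload": {
  "offsets": [
    {"trans": [0, 0, -0.16]},
    {"trans": [0, 0, -0.64]},
    {"trans": [0, 0, -0.96]},
    {"trans": [0, 0, -0.96]},
    {},
    {}
  ]
}}

```text
time_s: 12.85
position: [0.4422, 0.2383, 0.2047]
tool_rot: [0.661, 0.75, -0.0, -0.0]
wrist_force: [-0.7, -0.7, -2.1]
width: 0.483
gripper_force: 62.0
```

```bash
python3 - <<'E'
from h import *
st=monitor.sense();print(R.from_quat(st["tool_rot"]).as_matrix().round(4),st["position"])
E
```

```text
[[-1.262e-01  9.920e-01 -3.000e-04]
 [ 9.920e-01  1.262e-01 -2.000e-04]
 [-2.000e-04 -3.000e-04 -1.000e+00]] [0.44221229 0.2383294  0.20474997]
```

To row units: -0.0433 m is -0.6928, 0.0033 m is 0.0528.

{"api": "shift_gripper", "payload": {
  "offsets": [
    {"trans": [-0.6928, 0.0528, 0]},
    {"trans": [-0.6928, 0.0528, 0]},
    {"trans": [-0.6928, 0.0528, 0]},
    {"trans": [-0.6928, 0.0528, 0]},
    {"trans": [-0.6928, 0.0528, 0]},
    {"trans": [-0.6928, 0.0528, 0]},
    {"trans": [-0.6928, 0.0528, 0]},
    {},
    {}
  ]
}}

```text
time_s: 13.98
position: [0.5027, -0.0588, 0.2033]
tool_rot: [0.661, 0.75, -0.001, -0.002]
wrist_force: [0.2, -0.6, -2.6]
width: 0.485
gripper_force: 61.8
```

```bash
python3 - <<'E'
from h import *
st=monitor.sense();s=snapshot("wrist");save(s,"w5",(110,0,430,250),2.4)
import pickle;pickle.dump((st,s),open("w5.pkl","wb"))
print(R.from_quat(st["tool_rot"]).as_matrix().round(4),st["position"],2.4*(w2pix(s,[.4924,.0293,.085],st)-[110,0]))
E
```

```text
[[-1.253e-01  9.921e-01 -3.500e-03]
 [ 9.921e-01  1.253e-01  8.000e-04]
 [ 1.200e-03 -3.400e-03 -1.000e+00]] [ 0.50271733 -0.05877836  0.20330249] [[397.16562131 232.02071325]]
```

View pics/w5.png

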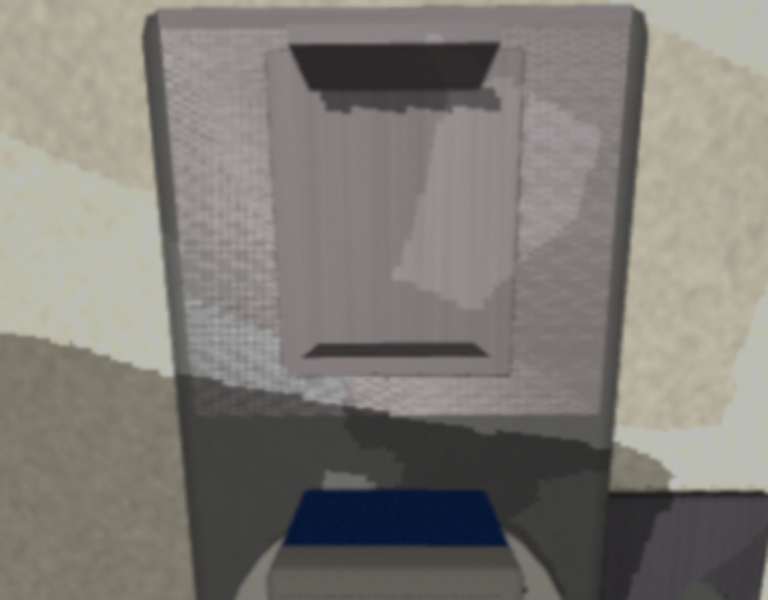

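The pan lies square to the tool. Its far plate's inner base edge runs (313–480, 90) and its top (290–500, 44). The near plate's base edge runs (322–475, 344) and its top (302–490, 357). The near pan edge is (285–510, 376).

```bash
python3 - <<'E'
from h import *
import pickle;st,s=pickle.load(open("w5.pkl","rb"))
f=lambda L,z:pix2w(s,np.array(L)/2.4+[110,0],z,st)
B=f([[313,90],[480,90],[322,344],[475,344]],.085);T=f([[290,44],[500,44],[302,357],[490,357]],.131);E=f([[285,376],[510,376],[265,48],[524,47]],.085)
for P in(B,T,E):
    m1=(P[0]+P[1])/2;m2=(P[2]+P[3])/2
    print("centre",(m1+m2)/2,"sep",np.linalg.norm(m1-m2),"width",np.linalg.norm(P[0]-P[1]),np.linalg.norm(P[2]-P[3]),"yaw",np.degrees(np.arctan2(*(P[1]-P[0])[[1,0]])),np.degrees(np.arctan2(*(P[3]-P[2])[[1,0]])))
M=R.from_quat(st["tool_rot"]).as_matrix()
c=(B.mean(0)+T.mean(0))/2;print(c,"tool delta",M.T@(np.r_[c[:2],st["position"][2]]-st["position"]))
E
```

```text
centre [0.49219856 0.03177479 0.085     ] sep 0.0724818589834142 width 0.048708151994171604 0.04924057565149751 yaw 7.145671363978456 7.175843437166965
centre [0.49154298 0.03176697 0.131     ] sep 0.07143959125083785 width 0.048737376048301986 0.04923178643728442 yaw 7.142198975321016 7.178588092769995
centre [0.49171273 0.03198708 0.085     ] sep 0.09347322023566386 width 0.07334470594509361 0.07434597725336906 yaw 7.180689981680408 7.33555830772744
[0.49187077 0.03177088 0.108     ] tool delta [0.0911946  0.00058822 0.00010833]
```

To row units: 0.0456 m is 0.7296, 0.0003 m is 0.0048.

{"api": "shift_gripper", "payload": {
  "offsets": [
    {"trans": [0.7296, 0.0048, 0]},
    {"trans": [0.7296, 0.0048, 0]},
    {},
    {},
    {}
  ]
}}

```text
time_s: 14.65
position: [0.493, 0.0312, 0.2048]
tool_rot: [0.661, 0.75, -0.0, -0.0]
wrist_force: [-0.1, 0.6, -2.5]
width: 0.485
gripper_force: 61.8
```

```bash
python3 - <<'E'
from h import *
import pickle;s0,s=pickle.load(open("w5.pkl","rb"))
T=R.from_quat(s0["tool_rot"]).as_matrix()
P=[s0["position"]+T@np.array([x,y,-.0145]) for x,y in((.031,-.021),(.031,.021))]
print("lid edge pred",2.4*(w2pix(s,P,s0)-[110,0]))
st=monitor.sense();M=R.from_quat(st["tool_rot"]).as_matrix();print(st["position"],"delta",M.T@(np.array([.4919,.0318,st["position"][2]])-st["position"]),np.degrees(np.arctan2(M[1,1],M[0,1])),M[:,2])
E
```

```text
lid edge pred [[262.3584723  570.52075695]
 [526.45969781 570.21852305]]
[0.49298377 0.03117757 0.20484782] delta [ 7.54081894e-04 -9.96658739e-04  1.64102014e-07] 7.242057872384666 [-2.57844582e-04 -1.85310148e-04 -9.99999950e-01]
```

The predicted lid edge (row 570) matches the seen one, so the box is centred in the gripper. Lowering now.

To row units: 0.03 m is 0.48, -0.001 m is -0.016.

{"api": "shift_gripper", "payload": {
  "offsets": [
    {"trans": [0.0128, -0.016, 0.48]},
    {"trans": [0, 0, 0.48]},
    {"trans": [0, 0, 0.224]},
    {},
    {}
  ]
}}

```text
time_s: 15.28
position: [0.4928, 0.032, 0.1318]
tool_rot: [0.661, 0.75, 0.0, 0.0]
wrist_force: [1.6, -0.3, -3.0]
width: 0.482
gripper_force: 61.7
```

{"api": "shift_gripper", "payload": {
  "offsets": [
    {"trans": [0, 0, 0.048]},
    {"trans": [0, 0, 0.048]},
    {"trans": [0, 0, 0.032]},
    {},
    {}
  ]
}}

```text
time_s: 15.9
position: [0.492, 0.0322, 0.123]
tool_rot: [0.661, 0.75, -0.0, -0.0]
wrist_force: [0.5, 0.1, -2.8]
width: 0.484
gripper_force: 61.8
```

To row units: 0.0015 m is 0.024.

{"api": "shift_gripper", "payload": {
  "offsets": [
    {"trans": [0, 0, 0.024]},
    {"trans": [0, 0, 0.024]},
    {"trans": [0, 0, 0.024]},
    {},
    {}
  ]
}}

```text
time_s: 16.52
position: [0.4921, 0.0321, 0.1185]
tool_rot: [0.661, 0.75, 0.0, 0.0]
wrist_force: [-0.2, -0.0, -1.6]
width: 0.481
gripper_force: 61.9
```

To row units: 0.0012 m is 0.0192.

{"api": "shift_gripper", "payload": {
  "offsets": [
    {"trans": [0, 0, 0.0192]},
    {"trans": [0, 0, 0.0192]},
    {},
    {}
  ]
}}

```text
time_s: 17.02
position: [0.4921, 0.0321, 0.1161]
tool_rot: [0.661, 0.75, 0.0, 0.0]
wrist_force: [-0.5, -0.6, -0.4]
width: 0.483
gripper_force: 62.1
```

The force is nearly unloaded, so I release and rise.

To row units: -0.06 m is -0.96, -0.05 m is -0.8.

{"api": "shift_gripper", "payload": {
  "offsets": [
    {},
    {},
    {},
    {},
    {},
    {"trans": [0, 0, -0.32]},
    {"trans": [0, 0, -0.64]},
    {"trans": [0, 0, -0.96]},
    {"trans": [-0.48, 0, -0.32]},
    {"trans": [-0.64, 0, 0]},
    {"trans": [-0.8, 0, 0]},
    {"trans": [-0.8, 0, 0]},
    {},
    {}
  ],
  "finger_gap": 1.0
}}

```text
time_s: 18.77
position: [0.5131, -0.1362, 0.2559]
tool_rot: [0.661, 0.75, 0.0, -0.0]
wrist_force: [0.9, 0.7, 0.3]
width: 1.001
gripper_force: 0.0
```

```bash
python3 - <<'E'
from h import *
st=monitor.sense();s=snapshot("wrist");save(s,"w6",(60,0,500,330),1.8)
import pickle;pickle.dump((st,s),open("w6.pkl","wb"))
print(R.from_quat(st["tool_rot"]).as_matrix().round(4),st["position"],1.8*(w2pix(s,[[.5119,-.127,.108],[.5119,-.127,.072]],st)-[60,0]),st["joint_pos"])
E
```

```text
[[-1.253e-01  9.921e-01 -6.000e-04]
 [ 9.921e-01  1.253e-01  6.000e-04]
 [ 7.000e-04 -5.000e-04 -1.000e+00]] [ 0.51312215 -0.13624765  0.2558644 ] [[385.03649325 344.88506124]
 [384.98809013 329.77817584]] [-2.62609989e-01  2.01126796e-01  1.82708480e+00  4.50510573e-04
  1.11412232e+00 -3.88415336e-01]
```

View pics/w6.png

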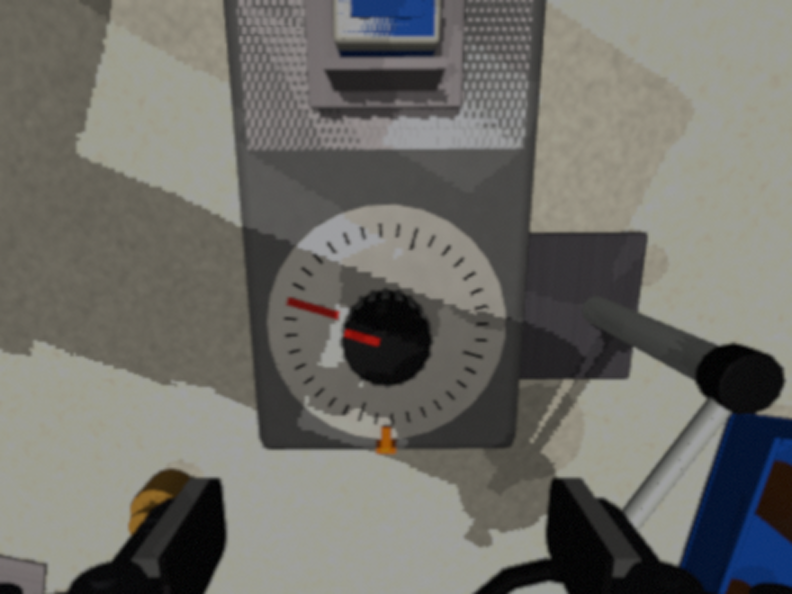

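The box stands on the pan. The dial fills about (268–505, 205–440). The red zero line runs (288,301)–(337,315) and the pointer tip is at (386,427). The magnifier post is at (740,378), with its arm going down and to the left.

```bash
python3 - <<'E'
from h import *
import pickle;st,s=pickle.load(open("w6.pkl","rb"))
f=lambda L,z:pix2w(s,np.array(L)/1.8+[60,0],z,st)
e=f([[268,320],[505,320],[387,205],[387,439]],.072);print(e)
c1=e[:2].mean(0);c2=e[2:].mean(0)
k=f([[386,337]],.108);print(c1,c2,"knob",k)
cy,sy=np.cos(.1252),np.sin(.1252)
print("from pan", .4919+.16*sy, .0318-.16*cy)
c=np.array([.4919+.16*sy,.0318-.16*cy])
for cc in(c,np.r_[c2[0],c2[1]]):
  for n,L,z in(("zero",[[288,301],[337,315],[300,304.5]],.072),("ptr",[[386,427],[386,450]],.076),("knobline",[[343,334],[380,342]],.108)):
    P=f(L,z)[:,:2]-cc; b=P@np.array([[cy,-sy],[sy,cy]])  # balance frame
    print(n,np.linalg.norm(b,axis=1).round(4),(np.arctan2(b[:,1],b[:,0])-np.pi+np.pi)%(2*np.pi)-np.pi)
print("post",f([[740,378]],.19))
E
```

```text
[[ 0.44574052 -0.12965433  0.072     ]
 [ 0.57838773 -0.1130091   0.072     ]
 [ 0.50455847 -0.05996723  0.072     ]
 [ 0.52147551 -0.19350811  0.072     ]]
[ 0.51206413 -0.12133172  0.072     ] [ 0.51301699 -0.12673767  0.072     ] knob [[ 0.51187307 -0.12289737  0.108     ]]
from pan 0.511879707267817 -0.1269476339902184
zero [0.0565 0.0283 0.0496] [-0.29289605 -0.30260519 -0.29346725]
ptr [0.0578 0.0726] [1.58105943 1.5790159 ]
knobline [0.0218 0.0029] [-0.2581174  -0.51855062]
zero [0.0576 0.0294 0.0507] [-0.28600832 -0.28872851 -0.28563217]
ptr [0.0579 0.0727] [1.56109674 1.56312958]
knobline [0.0229 0.0039] [-0.24245465 -0.35754837]
post [[ 0.63672905 -0.10344066  0.19      ]]
```

To row units: 0.05 m is 0.8, 0.0094 m is 0.1504.

{"api": "shift_gripper", "payload": {
  "offsets": [
    {"trans": [0.1504, 0.0048, 0.48]},
    {"trans": [0, 0, 0.8]},
    {"trans": [0, 0, 0.64]},
    {"trans": [0, 0, 0.4]},
    {"trans": [0, 0, 0.224]},
    {},
    {}
  ],
  "finger_gap": 0.8
}}

```text
time_s: 19.7
position: [0.5133, -0.127, 0.0981]
tool_rot: [0.661, 0.751, 0.0, 0.001]
wrist_force: [-0.2, 0.3, -0.6]
width: 0.802
gripper_force: 0.0
```

{"api": "shift_gripper", "payload": {
  "offsets": [
    {},
    {},
    {},
    {}
  ],
  "finger_gap": 0.0
}}

```text
time_s: 20.2
position: [0.5123, -0.1274, 0.0983]
tool_rot: [0.661, 0.75, -0.0, 0.0]
wrist_force: [-5.0, 0.1, 10.9]
width: 0.518
gripper_force: 59.8
```

The rows are not in the units I measure in: shifts go in shares of 62.5 mm and turns go in shares of 2 pi rad. I convert before sending: -0.15 rad is -0.0239.

{"api": "shift_gripper", "payload": {
  "offsets": [
    {"rotvec": [0, 0, -0.0191]},
    {"rotvec": [0, 0, -0.0239]},
    {"rotvec": [0, 0, -0.0239]},
    {"rotvec": [0, 0, -0.0239]},
    {"rotvec": [0, 0, -0.0239]},
    {"rotvec": [0, 0, -0.0191]},
    {"rotvec": [0, 0, -0.0151]},
    {},
    {}
  ]
}}

```text
time_s: 21.32
position: [0.5131, -0.1268, 0.0984]
tool_rot: [0.252, 0.968, 0.0, 0.001]
wrist_force: [-1.5, 5.2, 8.9]
width: 0.519
gripper_force: 59.7
```

{"api": "shift_gripper", "payload": {
  "offsets": [
    {},
    {},
    {},
    {"trans": [0, 0, -0.48]},
    {"rotvec": [0, 0, 0.0271]},
    {"rotvec": [0, 0, 0.0271]},
    {"rotvec": [0, 0, 0.0271]},
    {"rotvec": [0, 0, 0.0271]},
    {"rotvec": [0, 0, 0.0271]},
    {"rotvec": [0, 0, 0.0135]},
    {"trans": [0, 0, -0.8]},
    {"trans": [0, 0, -0.8]},
    {"trans": [-0.32, 0, -0.32]},
    {},
    {}
  ],
  "finger_gap": 0.8
}}

```text
time_s: 23.2
position: [0.5143, -0.1466, 0.246]
tool_rot: [0.661, 0.75, -0.0, -0.001]
wrist_force: [-0.5, 0.7, -1.1]
width: 0.802
gripper_force: 0.0
```

```bash
python3 - <<'E'
from h import *
st=monitor.sense();s=snapshot("wrist")
import pickle;pickle.dump((st,s),open("w7.pkl","wb"))
print(R.from_quat(st["tool_rot"]).as_matrix().round(4),st["position"])
im=s["img"].astype(int);Rr,G,B=im[...,0],im[...,1],im[...,2]
def mean(c,cc,rmin,rmax,z):
    m=np.argwhere(c)[:,::-1];P=pix2w(s,m,z,st)[:,:2]-cc;r=np.linalg.norm(P,axis=1);k=(r>rmin)&(r<rmax);P=P[k]
    cy,sy=np.cos(.1252),np.sin(.1252);b=P.mean(0)@np.array([[cy,-sy],[sy,cy]]);t=np.arctan2(b[1],b[0])+np.pi
    return k.sum(),(t+np.pi)%(2*np.pi)-np.pi
cc=np.array([.5122,-.1268])
print("zero",mean((Rr>1.8*G)&(Rr>1.8*B)&(Rr>60)&(G<1.4*B+12),cc,.028,.058,.072),"ptr",mean((Rr>1.35*G)&(G>1.6*B)&(Rr>80),cc,.055,.075,.076))
E
```

```text
[[-1.256e-01  9.921e-01 -1.600e-03]
 [ 9.921e-01  1.256e-01  7.000e-04]
 [ 9.000e-04 -1.500e-03 -1.000e+00]] [ 0.51434171 -0.14661136  0.24601283]
zero (np.int64(129), np.float64(0.6535188341745748)) ptr (np.int64(112), np.float64(1.5640153650659023))
```

To row units: 0.05 m is 0.8, 0.0199 m is 0.3184.

{"api": "shift_gripper", "payload": {
  "offsets": [
    {"trans": [0.3184, 0.0064, 0.48]},
    {"trans": [0, 0, 0.8]},
    {"trans": [0, 0, 0.64]},
    {"trans": [0, 0, 0.32]},
    {"trans": [0, 0, 0.136]},
    {},
    {}
  ],
  "finger_gap": 0.8
}}

```text
time_s: 24.12
position: [0.5135, -0.1272, 0.0993]
tool_rot: [0.661, 0.75, 0.0, 0.0]
wrist_force: [-0.1, -1.2, -0.7]
width: 0.8
gripper_force: 0.0
```

{"api": "shift_gripper", "payload": {
  "offsets": [
    {},
    {},
    {},
    {}
  ],
  "finger_gap": 0.0
}}

```text
time_s: 24.62
position: [0.5123, -0.1274, 0.0996]
tool_rot: [0.661, 0.75, -0.0, -0.0]
wrist_force: [-6.7, -0.7, 11.0]
width: 0.524
gripper_force: 59.8
```

{"api": "shift_gripper", "payload": {
  "offsets": [
    {"rotvec": [0, 0, -0.0191]},
    {"rotvec": [0, 0, -0.0239]},
    {"rotvec": [0, 0, -0.0239]},
    {"rotvec": [0, 0, -0.0239]},
    {"rotvec": [0, 0, -0.0239]},
    {"rotvec": [0, 0, -0.0191]},
    {"rotvec": [0, 0, -0.0111]},
    {},
    {}
  ]
}}

```text
time_s: 25.75
position: [0.5131, -0.1269, 0.0997]
tool_rot: [0.264, 0.965, 0.0, 0.0]
wrist_force: [-2.1, 3.5, 8.4]
width: 0.52
gripper_force: 59.8
```

{"api": "shift_gripper", "payload": {
  "offsets": [
    {},
    {},
    {},
    {"trans": [0, 0, -0.48]},
    {"rotvec": [0, 0, 0.0271]},
    {"rotvec": [0, 0, 0.0271]},
    {"rotvec": [0, 0, 0.0271]},
    {"rotvec": [0, 0, 0.0271]},
    {"rotvec": [0, 0, 0.0271]},
    {"rotvec": [0, 0, 0.0095]},
    {"trans": [0, 0, -0.8]},
    {"trans": [0, 0, -0.8]},
    {"trans": [-0.32, 0, -0.32]},
    {},
    {}
  ],
  "finger_gap": 0.8
}}

```text
time_s: 27.62
position: [0.5148, -0.1466, 0.2475]
tool_rot: [0.661, 0.75, -0.0, -0.001]
wrist_force: [0.1, -0.7, -0.1]
width: 0.798
gripper_force: 0.0
```

```bash
cat > meas.py <<'E'
from h import *
st=monitor.sense();s=snapshot("wrist")
import pickle;pickle.dump((st,s),open("w8.pkl","wb"))
print(R.from_quat(st["tool_rot"]).as_matrix().round(4),st["position"])
im=s["img"].astype(int);Rr,G,B=im[...,0],im[...,1],im[...,2]
def mean(c,cc,rmin,rmax,z):
    m=np.argwhere(c)[:,::-1];P=pix2w(s,m,z,st)[:,:2]-cc;r=np.linalg.norm(P,axis=1);k=(r>rmin)&(r<rmax);P=P[k]
    cy,sy=np.cos(.1252),np.sin(.1252);b=P.mean(0)@np.array([[cy,-sy],[sy,cy]]);t=np.arctan2(b[1],b[0])+np.pi
    return k.sum(),(t+np.pi)%(2*np.pi)-np.pi
cc=np.array([.5122,-.1268])
print("zero",mean((Rr>1.8*G)&(Rr>1.8*B)&(Rr>60)&(G<1.4*B+12),cc,.028,.055,.072),"ptr",mean((Rr>1.35*G)&(G>1.6*B)&(Rr>80),cc,.055,.075,.076))
E
python3 meas.py
```

```text
[[-1.257e-01  9.921e-01 -1.600e-03]
 [ 9.921e-01  1.257e-01  7.000e-04]
 [ 8.000e-04 -1.500e-03 -1.000e+00]] [ 0.51475404 -0.14664583  0.24751105]
zero (np.int64(111), np.float64(1.5590637925870503)) ptr (np.int64(117), np.float64(1.5685396726396403))
```

The zero mark is within about 0.5 mm of the pointer. Now I'll locate the handle by triangulating the red blob in the first two pictures.

```bash
python3 - <<'E'
from h import *
import pickle;a,b=pickle.load(open("s0.pkl","rb"))
pts=[]
post=np.array([.5122+.14*np.cos(.1252),-.1268+.14*np.sin(.1252)]);print("post",post)
for s,c in((a,(269/1.4,205/1.4)),(b,(538/1.4,244/1.4))):
    im=s["img"].astype(int);m=(im[...,0]>1.7*im[...,1])&(im[...,0]>1.7*im[...,2])&(im[...,0]>50)
    p=np.argwhere(m)[:,::-1];p=p[np.linalg.norm(p-c,axis=1)<15];pts.append(p.mean(0));print(len(p),p.min(0),p.max(0),p.mean(0))
from scipy.optimize import least_squares
r=least_squares(lambda P:np.r_[w2pix(a,P)[0]-pts[0],w2pix(b,P)[0]-pts[1]],[.58,-.28,.2]);print("3D",r.x,r.fun)
H=lambda t:np.r_[post+.186*np.array([-np.cos(.1252+t),-np.sin(.1252+t)]),.196]
q=least_squares(lambda t:np.r_[w2pix(a,H(t[0]))[0]-pts[0],w2pix(b,H(t[0]))[0]-pts[1]],[1.05]);print(q.x,H(q.x[0]),q.fun)
E
```

```text
post [ 0.65110418 -0.10931776]
45 [190 138] [194 150] [192.33333333 144.42222222]
19 [383 172] [387 176] [385.         173.63157895]
3D [ 0.58265301 -0.28288636  0.19177845] [-0.59348907 -0.18198395 -0.34729055  0.49754442]
[1.06656258] [ 0.58227991 -0.28211596  0.196     ] [-0.47989778 -1.29259034 -0.28578842  0.26942488]
```

To row units: -0.0476 m is -0.7616, 0.0167 m is 0.2672, 0.168 rad is 0.0267.

{"api": "shift_gripper", "payload": {
  "offsets": [
    {"trans": [0, 0, -0.4]},
    {"trans": [-0.7616, 0.2672, 0]},
    {"trans": [-0.7616, 0.2672, 0]},
    {"trans": [-0.7616, 0.2672, 0]},
    {"rotvec": [0, 0, 0.0267]},
    {"rotvec": [0, 0, 0.0267]},
    {"rotvec": [0, 0, 0.0267]},
    {},
    {}
  ],
  "finger_gap": 0.8
}}

```text
time_s: 28.8
position: [0.583, -0.2819, 0.2728]
tool_rot: [0.826, 0.564, -0.0, -0.001]
wrist_force: [-0.5, -0.3, -0.0]
width: 0.797
gripper_force: 0.0
```

```bash
python3 - <<'E'
from h import *
st=monitor.sense();s=snapshot("wrist");M=R.from_quat(st["tool_rot"]).as_matrix();print(M.round(4),st["position"])
im=s["img"].astype(int);m=(im[...,0]>1.7*im[...,1])&(im[...,0]>1.7*im[...,2])&(im[...,0]>50)
n,l,S,C=cv2.connectedComponentsWithStats(m.astype(np.uint8))
for i in range(1,n):
    if S[i,4]>15: print(S[i],C[i],pix2w(s,C[i],.2,st))
print(w2pix(s,[[.5823,-.2821,.214],[.5823,-.2821,.172]],st))
save(s,"w9")
E
```

```text
[[ 3.649e-01  9.311e-01 -1.200e-03]
 [ 9.311e-01 -3.649e-01  6.000e-04]
 [ 1.000e-04 -1.300e-03 -1.000e+00]] [ 0.58299916 -0.28191539  0.27275951]
[ 462   17   59   53 2295] [489.70501089  41.12897603] [[ 0.73901523 -0.219307    0.2       ]]
[131  65  17  24 152] [138.92105263  76.26315789] [[ 0.5447957  -0.16244389  0.2       ]]
[557  66   3  16  32] [558.34375  73.75   ] [[ 0.77287508 -0.25111705  0.2       ]]
[163  95  19  31 146] [172.12328767 110.05479452] [[ 0.55425756 -0.18628995  0.2       ]]
[ 482  129   55   42 1804] [507.81208426 150.14745011] [[ 0.73932411 -0.28489451  0.2       ]]
[182 132  15   9  69] [188.57971014 136.33333333] [[ 0.55665177 -0.20385196  0.2       ]]
[262 210  22  37 673] [272.4769688  228.38484398] [[ 0.58280953 -0.27972013  0.2       ]]
[445 417  11   3  20] [450.9 418.4] [[ 0.65984977 -0.49246872  0.2       ]]
[[272.99789603 239.60428812]
 [273.1628189  218.51196794]]
```

The handle lies under the tool within about 2 mm, so I descend and grip it.

To row units: 0.03 m is 0.48, 0.025 m is 0.4.

{"api": "shift_gripper", "payload": {
  "offsets": [
    {"trans": [0.016, 0, 0.48]},
    {"trans": [0, 0, 0.4]},
    {"trans": [0, 0, 0.288]},
    {},
    {}
  ],
  "finger_gap": 0.8
}}

```text
time_s: 29.48
position: [0.5841, -0.2817, 0.2015]
tool_rot: [0.827, 0.562, 0.0, 0.001]
wrist_force: [-0.6, 0.2, 0.2]
width: 0.798
gripper_force: 0.0
```

{"api": "shift_gripper", "payload": {
  "offsets": [
    {},
    {},
    {},
    {},
    {},
    {}
  ],
  "finger_gap": 0.0
}}

```text
time_s: 30.22
position: [0.5837, -0.2815, 0.2012]
tool_rot: [0.827, 0.562, 0.0, 0.0]
wrist_force: [-1.9, 0.1, 5.7]
width: 0.166
gripper_force: 58.4
```

```bash
python3 - <<'E'
from h import *
st=monitor.sense();M=R.from_quat(st["tool_rot"]).as_matrix();print(M.round(4),st["position"])
p=np.array([.6511,-.1093])-st["position"][:2];print(np.linalg.norm(p),M.T@np.r_[p,0])
E
```

```text
[[ 3.686e-01  9.296e-01  5.000e-04]
 [ 9.296e-01 -3.686e-01 -3.000e-04]
 [-1.000e-04  6.000e-04 -1.000e+00]] [ 0.58373196 -0.28153509  0.20116763]
0.18494155728818226 [ 1.84939588e-01 -8.53230536e-04 -1.66738228e-05]
```

To row units: -0.0199 m is -0.3184, -0.01 m is -0.16, 0.107 rad is 0.017.

{"api": "shift_gripper", "payload": {
  "offsets": [
    {"trans": [0.0048, -0.16, 0], "rotvec": [0, 0, 0.0086]},
    {"trans": [0.016, -0.3184, 0], "rotvec": [0, 0, 0.017]},
    {"trans": [0.016, -0.3184, 0], "rotvec": [0, 0, 0.017]},
    {"trans": [0.016, -0.3184, 0], "rotvec": [0, 0, 0.017]},
    {"trans": [0.016, -0.3184, 0], "rotvec": [0, 0, 0.017]},
    {}
  ]
}}

```text
time_s: 30.98
position: [0.5101, -0.2297, 0.2011]
tool_rot: [0.938, 0.348, -0.0, 0.0]
wrist_force: [-3.6, -1.4, 5.5]
width: 0.169
gripper_force: 58.9
```

```bash
python3 - <<'E'
from h import *
st=monitor.sense();M=R.from_quat(st["tool_rot"]).as_matrix()
p=np.array([.6511,-.1093])-st["position"][:2];print(np.linalg.norm(p),M.T@np.r_[p,0],np.arctan2(-p[1],-p[0])%(2*np.pi)-np.pi-.1252)
E
```

```text
0.18542642526170033 [ 1.85425212e-01  6.61453116e-04 -1.10765805e-04] 0.5817126288698442
```

To row units: -0.0199 m is -0.3184, -0.0087 m is -0.1392, 0.107 rad is 0.017.

{"api": "shift_gripper", "payload": {
  "offsets": [
    {"trans": [0.016, -0.3184, 0], "rotvec": [0, 0, 0.017]},
    {"trans": [0.016, -0.3184, 0], "rotvec": [0, 0, 0.017]},
    {"trans": [0.016, -0.3184, 0], "rotvec": [0, 0, 0.017]},
    {"trans": [0.016, -0.3184, 0], "rotvec": [0, 0, 0.017]},
    {"trans": [0.016, -0.3184, 0], "rotvec": [0, 0, 0.017]},
    {"trans": [0.0032, -0.1392, 0], "rotvec": [0, 0, 0.0075]},
    {},
    {}
  ]
}}

```text
time_s: 31.98
position: [0.4663, -0.1325, 0.201]
tool_rot: [0.998, 0.065, -0.001, -0.0]
wrist_force: [-6.8, 0.3, 10.9]
width: 0.166
gripper_force: 60.1
```

```bash
python3 - <<'E'
from h import *
st=monitor.sense();M=R.from_quat(st["tool_rot"]).as_matrix()
p=np.array([.6511,-.1093])-st["position"][:2];print(np.linalg.norm(p),M.T@np.r_[p,0],np.arctan2(-p[1],-p[0])%(2*np.pi)-np.pi-.1252)
E
```

```text
0.18628388029180115 [ 0.18628092  0.00100186 -0.00031496] -0.0005676522059592515
```

To row units: -0.05 m is -0.8, -0.04 m is -0.64.

{"api": "shift_gripper", "payload": {
  "offsets": [
    {},
    {},
    {},
    {},
    {"trans": [0, 0, -0.48]},
    {"trans": [0, 0, -0.8]},
    {"trans": [0, 0, -0.8]},
    {"trans": [-0.64, 0, 0]},
    {"trans": [-0.64, 0, 0]},
    {},
    {},
    {}
  ],
  "finger_gap": 0.6
}}

```text
time_s: 33.48
position: [0.3886, -0.143, 0.3305]
tool_rot: [0.998, 0.065, 0.0, -0.0]
wrist_force: [-0.0, 0.6, 0.2]
width: 0.602
gripper_force: 0.0
```

```bash
python3 - <<'E'
from h import *
st=monitor.sense();s=snapshot("wrist");save(s,"w10",k=1.4)
import pickle;pickle.dump((st,s),open("w10.pkl","wb"))
print(st["position"],1.4*w2pix(s,[[.5122,-.1268,.17],[.5122,-.1268,.072],[.4919,.0318,.129]],st))
im=s["img"].astype(int);Rr,G,B=im[...,0],im[...,1],im[...,2];cc=np.array([.5122,-.1268])
E
python3 meas.py | tail -1
```

```text
[ 0.38859962 -0.14299388  0.33053361] [[382.85047824  75.65390392]
 [383.06141384  98.73741553]
 [149.50772487  85.90844643]]
zero (np.int64(323), np.float64(0.1179418820751228)) ptr (np.int64(113), np.float64(1.567981107840577))
```

View pics/w10.png

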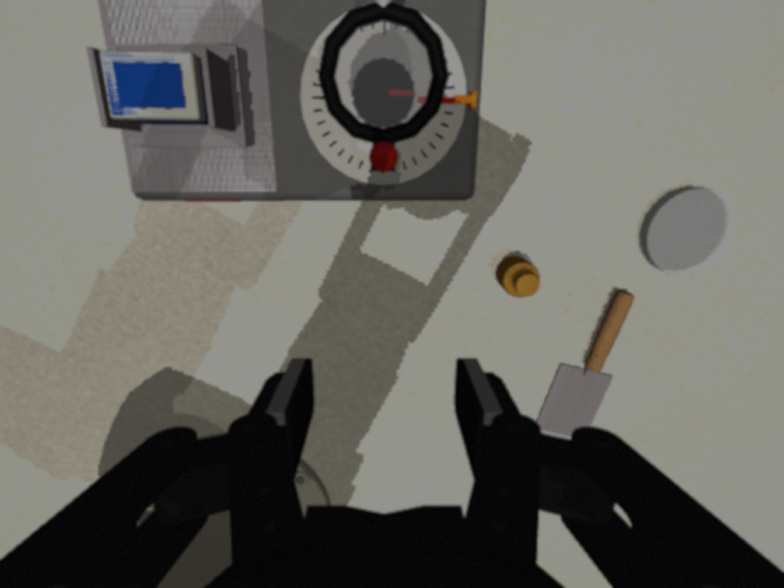

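The lens ring is centred at (383,73) against a target of (383,76). The red zero line (420–455, 100) runs into the pointer at (468,99). The box is flat between the plates, and the gripper is clear of everything.

```bash
python3 -c "
from bench import robot, monitor, snapshot
print(robot.sign_off())"
```

```text
the job is handed in; nothing more can be done
None
```

I handed the job in at about 33.5 s of robot time. In the last picture the blue box is flat on the pan between the end plates, the red zero mark meets the pointer (about 0.5 mm off when measured just after turning the dial), and the lens is over the middle of the dial; no verdict came back from the hand-in.

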